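# Slide the red-tabbed plate carrier under the scanner head

### The job

Three plate carriers wait in the lanes of the plate scanner. Push the one with the red tab along its lane, under the low scanner head, until it is fully home against the stop, and leave the blue and yellow carriers where they are.

Things in the scene. Friction and masses are not known exactly. Their poses are not given: they have to be found in the camera images.
- reader: White scanner, fixed. Origin: bench level, mid lane; x = push direction, z up. In mm: lane floor 10 above bench, x -215 to 100; three lanes 72 wide, centres y -84, 0, 84; rails between them, tops 18 above bench. Grey head over all lanes x -10 to 60, from 32 to 66 above bench. Dark stop bar behind it, face at x 75: a carrier fully home has its front edge there, its tab centre at x -69, in the open.
- red_tab (a point): Carrier to push: loose aluminium plate 150 x 66 x 10 mm, 250 g, white plate on top, in one of the lanes, short of the head; slides with a few N. Red upright tab at its rear end (50 mm wide across the lane, 12 thick, flush with the rear edge, top 34 above the underside). Point: tab's middle, 22 above the underside (32 above bench); x points to the front edge, 144 mm ahead.
- blue_tab (a point): The same point of a like carrier with a blue tab, in another lane; to be left alone.
- yellow_tab (a point): The same point of a like carrier with a yellow tab, in the remaining lane; to be left alone.
Not all that is in view belongs to the job. What is shaped like the part that bears red_tab but purple is not meant.

How it is judged:
At the end, for the whole second after the job is handed in: The red-tabbed carrier lies flat in its lane under the head, home against the stop to within 12 mm, and the blue and yellow carriers are within 15 mm of where they started (x of red_tab in the frame of reader between -0.081 and -0.059 m and z of red_tab in the frame of reader between 0.027 and 0.037 m and angle between red_tab's own z axis and vertical below 0.1 rad and distance of each of blue_tab, yellow_tab from where it was at the start of the episode below 0.015 m); the robot touches nothing.
It fails at once if the blue or yellow carrier is moved more than 15 mm (distance of any of blue_tab, yellow_tab from where it was at the start of the episode above 0.015 m).
It also fails if it takes over 29 s, if anything falls off the work surface, if the arm or the gripper's body presses on something with over 40 N, if the wrist force passes 120 N, or if a joint passes its speed limit or range.

### The arm

A 6-joint arm with a two-finger parallel gripper is mounted at the origin on the work surface. World frame = base frame: x ahead of the robot, y to its left, z up, the work surface at z = 0. Lengths are in m, angles in rad, forces in N, time in s.
With the tool pointing down it reaches from about 0.375 to 0.9 m from the base axis. Payload 3.1 kg.
Tool frame: the origin (TCP) lies at the very end of the fingers, on their centre line; the grasp point (between the pads) lies 19 mm behind it; y points along the fingers, z is the direction in which the jaws open and shut, and the axes are right-handed (so a half turn about y gives the same grasp; the last joint's range is limited). The gripper opens to 87 mm and grips with 3 to 60 N. Pads are 19 mm wide; open, the fingers measure 117 mm over their backs; the gripper's body (75 mm by 190 mm) begins 51 mm behind the grasp point.
Start: joints at [0.923, 0.527, 1.433, -0, 1.181, -0.178], TCP at [0.282, 0.558, 0.189] pointing down, gripper open.
Joint ranges: [-3.08, 3.08], [-0.75, 2.2], [0.22, 2.44], [-1.43, 4.57], [0, 2.65], [-2.85, 2.85]. Speed limits (rad/s): [2.79, 2.79, 3.14, 3.14, 3.14, 3.14].

### API

Orientations are given as a 3x3 rotation matrix whose columns are the frame's x, y, z axes.
In Python, from workcell import status, cams, ticket gives the robot as it stands.
- The arm moves only by the tool arm_command, never from a script. Its argument "increments" is a list of rows, each an object with "slide": the shift along the tool's x, y, z in cm, a list of three; "angular": the turn, a rotation vector about the tool's x, y, z in units of 6 degrees (1.0 is 6 degrees), a list of three. In form: [{"slide": [dx, dy, dz], "angular": [ax, ay, az]}, ...]. A call has 1 to 8 rows; each row is the pose to reach, as a shift and turn from the pose commanded when the call began, along the tool's axes at that moment; what a row does not reach only later rows make up. A row lasts 1/12 s, in which the tool goes at most 41.7 mm and 7.16 degrees, less where a joint would pass 70% of its speed; a pose out of reach is approached as far as the arm can. A call with a gripper value outside its range is refused whole. "claw" is the opening, from 0 (shut) to 1 (fully open), set as the call begins (left out, the last holds). The fingers move at their own pace and stop on an object; the grip force is fixed at half the most. Time passes only in rows, so rows that repeat a pose let the fingers close. It gives the time, the measured TCP pose, the force and the opening at its end, in the units of the state.
- status.get_obs(): the state, without advancing time (a new reading comes with each control period).
- cams.get_image(name): name is "scene" or "top" or "wrist"; returns (picture, depth): 384x512x3 uint8, blue, green, red; 384x512 float32, m along the optical axis (not along the pixel's ray), 0 where there is no reading.
- cams.camera_params(name): a dict with "intrinsics" (3x3 intrinsics, pixels), "xyz" and "attitude" of the camera in the world. Camera axes: x right, y down, z forward; pixel columns grow to the right and rows downward; lengths in m; the calibration is good to about 2 mm. A picture is of the moment at which its call begins: read the wrist's pose just before it. camera_params takes no time and is no camera call; for the wrist camera it gives the pose at the moment of the call.
- ticket.close_job(): hands the job in, once; it reports no verdict.
Trained networks look in the newest picture that a camera, given by its name, has taken for a name from the list of things; names that differ only in an ending like _2 or _b are one class to them, and where a whole thing is asked for, a point or a joint stands for the part that bears it (a point fixed in the world has none). Each returns a list of dicts, best first, with "p" (0 to 1); they miss things now and then, are a little off and sometimes report something else, mostly with a low value. They report only what shows in the picture. A call takes as long as a camera call. They do not tell look-alikes from the thing itself.
- cams.masks_of(camera, label): "mask" (384x512 bool, what is visible of it) and "position" ([column, row] in pixels, amid what is visible of it).
The state is a dict: "time_s": time; "joint_pos": joint angles; "dq": joint speeds; "joint_torque": joint torques, N m; "eef_pos": TCP position; "orientation": TCP orientation; "force": force on the tool from outside, world axes, zero at the start; "moment": the same for the moment, N m; "width": finger opening in m.
Only numpy, scipy, OpenCV 4.12 (cv2) and the standard library are available. Lean on these libraries where they do the work, as an engineer would, in place of code of your own. Each camera call takes 0.05 s, during which the arm holds its last target. There are 200 camera calls.

## Working session

There is one attempt and no reset: what is moved stays moved. The work goes in short steps, Python scripts to look and compute and a tool call to move; the robot and the scene stay as the last step left them, time stands still between calls to the robot, and variables do not carry over. Pictures are saved under pics/ and viewed, about 8 in all and at most 12, crops included, and the job is handed in when it is done.

Besides the shell and the picture viewer there is one more tool, called after ">>>" as a command line: name --argument value ..., lists and objects as JSON in quotes. arm_command: Moves the arm, as the interface text tells. Its arguments: {"type":"object","properties":{"increments":{"type":"array","items":{"type":"object","properties":{"slide":{"type":"array","items":{"type":"number"}},"angular":{"type":"array","items":{"type":"number"}}}}},"claw":{"type":"number"}},"required":["increments"]}

```bash
mkdir -p pics; cat > h.py <<'E'
import numpy as np, cv2
from workcell import status, cams, ticket
def back(cam, uv, d):
    P=cams.camera_params(cam); K=np.array(P["intrinsics"]); R=np.array(P["attitude"]); t=np.array(P["xyz"])
    uv=np.atleast_2d(uv).astype(float); d=np.ravel(d)
    r=np.c_[(uv[:,0]-K[0,2])/K[0,0],(uv[:,1]-K[1,2])/K[1,1],np.ones(len(uv))]*d[:,None]
    return r@R.T+t
def cloud(cam,dep,mask):
    v,u=np.nonzero(mask&(dep>0)); return back(cam,np.c_[u,v],dep[v,u])
E
python3 - <<'E'
from h import *
np.set_printoptions(precision=4,suppress=True)
s=status.get_obs(); print(s["time_s"],s["eef_pos"],s["orientation"],s["width"])
for c in ["top","scene"]:
    im,d=cams.get_image(c); cv2.imwrite(f"pics/{c}0.png",im); np.save(f"{c}_d.npy",d)
    print(c,np.array(cams.camera_params(c)["attitude"]).tolist(),cams.camera_params(c)["xyz"])
    for l in ["red_tab","blue_tab","yellow_tab","reader"]:
        for r in cams.masks_of(c,l):
            p=cloud(c,d,r["mask"]); print(l,round(r["p"],2),r["position"],r["mask"].sum(),np.median(p,0),p.max(0),p.min(0))
            m=r["mask"]; print("   bgr",np.median(im[m],0))
E
```

```text
0.0 [0.2819 0.557  0.1883] [[ 0.8921 -0.0013  0.4518]
 [-0.4518 -0.0017  0.8921]
 [-0.0004 -1.     -0.0021]] 0.08738016687389968
top [[-0.025411675220132195, -0.9899351740604795, 0.1392213989311801], [-0.9994180037256472, 0.021987147604378053, -0.026081011661077437], [0.02275742937039422, -0.1398031347934357, -0.9899177657312652]] [0.3775 0.067  1.0374]
red_tab 0.92 [152.5, 275.6] 1571 [0.3056 0.3029 0.0113] [0.3683 0.3772 0.0371] [ 0.2391  0.2225 -0.0054]
   bgr [187.  77. 160.]
red_tab 0.87 [237.2, 180.7] 1463 [0.5521 0.0862 0.0212] [0.6344 0.1258 0.0472] [0.4767 0.0471 0.0064]
   bgr [240. 243. 242.]
red_tab 0.77 [341.5, 192.9] 1442 [ 0.5117 -0.1958  0.0112] [ 0.5945 -0.159   0.0381] [ 0.4348 -0.2372 -0.0027]
   bgr [181.  72. 154.]
blue_tab 0.86 [205.0, 181.4] 1491 [0.5474 0.1713 0.0213] [0.6282 0.2153 0.0465] [0.4715 0.1317 0.0051]
   bgr [239. 242. 241.]
yellow_tab 0.93 [268.3, 188.5] 1505 [0.5281 0.004  0.0211] [0.6105 0.0458 0.0474] [ 0.4513 -0.0379  0.0057]
   bgr [239. 243. 242.]
reader 0.84 [239.5, 142.5] 7727 [0.6431 0.0768 0.0193] [0.7666 0.2336 0.0731] [ 0.4251 -0.0785 
[... 331 characters left out ...]
7] [ 0.2261  0.1949 -0.002 ]
   bgr [175.  46. 155.]
red_tab 0.76 [197.4, 149.6] 1085 [ 0.5199 -0.187   0.0122] [ 0.5868 -0.1582  0.0367] [ 0.4337 -0.2541 -0.0007]
   bgr [160.  41. 149.]
red_tab 0.6 [245.2, 210.4] 1760 [0.5488 0.0905 0.0224] [0.6273 0.1267 0.0478] [0.4738 0.0395 0.0097]
   bgr [234. 240. 247.]
blue_tab 0.82 [266.2, 234.6] 2154 [0.5486 0.1759 0.0224] [0.6269 0.2119 0.0467] [0.4722 0.1298 0.0124]
   bgr [238. 242. 246.]
yellow_tab 0.63 [231.8, 183.9] 1496 [0.529  0.0091 0.0223] [0.6066 0.0693 0.0466] [ 0.4525 -0.0428  0.0121]
   bgr [233. 243. 248.]
reader 0.61 [189.6, 236.5] 10408 [0.6829 0.1304 0.0203] [0.7678 0.2363 0.0711] [ 0.4244 -0.1767 -0.0018]
   bgr [169. 169. 175.]
```

```bash
python3 - <<'E'
from h import *
np.set_printoptions(precision=4,suppress=True)
im=cv2.imread("pics/top0.png"); d=np.load("top_d.npy")
cv2.imwrite("pics/v1.png",cv2.resize(im[60:360,80:440],None,fx=2,fy=2,interpolation=cv2.INTER_CUBIC))
for c in ["top","scene"]:
    im=cv2.imread(f"pics/{c}0.png"); d=np.load(f"{c}_d.npy"); h=cv2.cvtColor(im,cv2.COLOR_BGR2HSV); H,S,V=cv2.split(h)
    for n,m in dict(red=((H<8)|(H>172)),blue=(H>100)&(H<125),yellow=(H>20)&(H<35)).items():
        m=m&(S>120)&(V>60); k,L,st,ce=cv2.connectedComponentsWithStats(m.astype(np.uint8))
        for i in range(1,k):
            if st[i,4]>25:
                p=cloud(c,d,L==i); print(c,n,ce[i],st[i,4],np.median(p,0),p.min(0),p.max(0))
                q=p[p[:,2]>.04]
                if len(q)>10: print("  top",q.mean(0),cv2.minAreaRect((q[:,:2]*1000).astype(np.float32)))
# head top plane -> axis of reader
c="top"; im=cv2.imread("pics/top0.png"); d=np.load("top_d.npy"); p=cloud(c,d,d>0)
q=p[(p[:,2]>.061)&(p[:,2]<.075)&(p[:,0]>.5)&(p[:,0]<.8)&(abs(p[:,1]-.08)<.25)]
print(len(q),q.mean(0),cv2.minAreaRect((q[:,:2]*1000).astype(np.float32)))
E
```

```text
top red [341.4615 165.5726] 117 [ 0.5783 -0.1913  0.0325] [ 0.5717 -0.2277 -0.0004] [ 0.5937 -0.1672  0.0381]
top red [232.6932 203.2159] 88 [0.4848 0.0952 0.0434] [0.478  0.071  0.0204] [0.4937 0.1192 0.0472]
  top [0.4851 0.0946 0.0438] ((485.4026184082031, 94.86070251464844), (48.649166107177734, 9.624035835266113), 83.13954162597656)
top red [175.431  262.6552] 116 [0.3387 0.2411 0.0331] [0.316  0.2258 0.0133] [0.3611 0.2568 0.0371]
top blue [335.1034  39.1407] 1954 [ 0.9389 -0.1976  0.0179] [ 0.8837 -0.2883 -0.0015] [ 0.9962 -0.1146  0.0251]
top blue [450.7679  45.5625] 224 [ 0.8263 -0.4228  0.1892] [ 0.8103 -0.5575 -0.0023] [ 0.9492 -0.4061  0.1937]
  top [ 0.8258 -0.4221  0.1884] ((828.4296875, -423.0182189941406), (33.85628890991211, 35.22541046142578), 82.87481689453125)
top blue [468.9037 143.5776] 1797 [ 0.6312 -0.5249  0.0436] [ 0.5827 -0.6511 -0.0008] [ 0.7154 -0.4518  0.0875]
  top [ 0.6327 -0.5389  0.0451] ((643.1510620117188, -549.468994140625), (186.59591674804688, 101.37969970703125), 84.2910385131836)
top blue [465.4516 120.6452] 31 [ 0.6909 -0.5222  0.0446] [ 0.67
[... 2565 characters left out ...]
 [ 18.7327 204.7862] 1908 [ 0.9259 -0.1684  0.0184] [ 0.8815 -0.3187 -0.0015] [ 0.9735 -0.1145  0.0222]
scene blue [301.3929 219.2723] 224 [0.4847 0.1854 0.0408] [0.4736 0.1569 0.0223] [0.49   0.2048 0.0467]
  top [0.4827 0.1823 0.044 ] ((481.6417541503906, 180.88748168945312), (48.07611846923828, 12.260988235473633), 78.52461242675781)
scene yellow [263.1413 173.4837] 184 [0.4631 0.0173 0.0399] [ 0.4114 -0.0785 -0.0009] [0.4696 0.0381 0.0466]
  top [0.4608 0.0133 0.0441] ((459.6856689453125, 11.830780029296875), (54.0303955078125, 13.857946395874023), 82.5901870727539)
2858 [0.6762 0.0708 0.0661] ((677.0302734375, 70.44524383544922), (276.0874938964844, 70.6744384765625), 82.50336456298828)
```

View pics/v1.png

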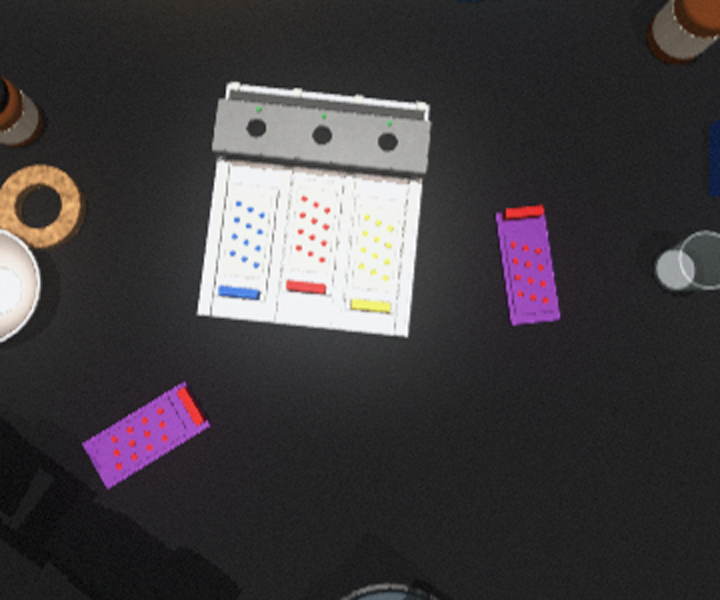

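The picture shows the scanner mid-view with three carriers. Blue is at about (240,293), red in the middle lane at (306,287) and yellow at (370,305). The purple look-alikes are outside the scanner. The lane yaw is about −7.5°, and the red tab is at local x ≈ −0.168, so the push is about 99 mm. I'll go above the point behind it with the fingers shut.

>>> arm_command --increments '[{"slide": [34.6, 3, -33.7], "angular": [0, -3.23, 0]}, {"slide": [34.6, 3, -33.7], "angular": [0, -3.23, 0]}, {"slide": [34.6, 3, -33.7], "angular": [0, -3.23, 0]}, {"slide": [34.6, 3, -33.7], "angular": [0, -3.23, 0]}, {"slide": [34.6, 3, -33.7], "angular": [0, -3.23, 0]}, {"slide": [34.6, 3, -33.7], "angular": [0, -3.23, 0]}, {"slide": [34.6, 3, -33.7], "angular": [0, -3.23, 0]}, {"slide": [34.6, 3, -33.7], "angular": [0, -3.23, 0]}]' --claw 0

```text
time_s: 1.17
eef_pos: [0.3902, 0.2423, 0.1689]
orientation: [[0.992, 0.001, 0.13], [-0.13, 0.0, 0.992], [0.001, -1.0, 0.0]]
force: [0.6, 0.5, 0.1]
width: 0.0419
```

>>> arm_command --increments '[{"slide": [6, 4, -13], "angular": [0, 0, 0]}, {"slide": [6, 4, -13], "angular": [0, 0, 0]}, {"slide": [6, 4, -13], "angular": [0, 0, 0]}, {"slide": [6, 4, -13], "angular": [0, 0, 0]}, {"slide": [6, 4, -13], "angular": [0, 0, 0]}, {"slide": [6, 4, -13], "angular": [0, 0, 0]}]'

```text
time_s: 1.67
eef_pos: [0.4326, 0.1063, 0.1285]
orientation: [[0.991, -0.001, 0.134], [-0.134, 0.0, 0.991], [-0.001, -1.0, 0.0]]
force: [0.4, 0.3, 0.6]
width: 0.0041
```

```bash
python3 - <<'E'
from h import *
np.set_printoptions(precision=4,suppress=True)
s=status.get_obs(); print(s["time_s"],s["eef_pos"],s["orientation"],s["width"])
im,d=cams.get_image("wrist"); cv2.imwrite("pics/w1.png",im)
H,S,V=cv2.split(cv2.cvtColor(im,cv2.COLOR_BGR2HSV)); m=((H<8)|(H>172))&(S>120)&(V>60)
k,L,st,ce=cv2.connectedComponentsWithStats(m.astype(np.uint8))
T=np.array(s["eef_pos"]);R=np.array(s["orientation"])
for i in range(1,k):
    if st[i,4]>150:
        p=cloud("wrist",d,L==i); print(ce[i],st[i,4],np.median(p,0),p.min(0),p.max(0))
        q=p[p[:,2]>.04]
        if len(q)>10: print(" top",q.mean(0),cv2.minAreaRect((q[:,:2]*1000).astype(np.float32)),"tool",(q.mean(0)-T)@R*100)
E
```

```text
1.6667 [0.4326 0.1063 0.1285] [[ 0.991  -0.0006  0.1338]
 [-0.1338  0.0004  0.991 ]
 [-0.0006 -1.      0.0003]] 0.0041490104925597385
[383.3845  69.2734] 918 [0.3397 0.24   0.0348] [0.3142 0.2229 0.0125] [0.3599 0.257  0.0376]
```

View pics/w1.png

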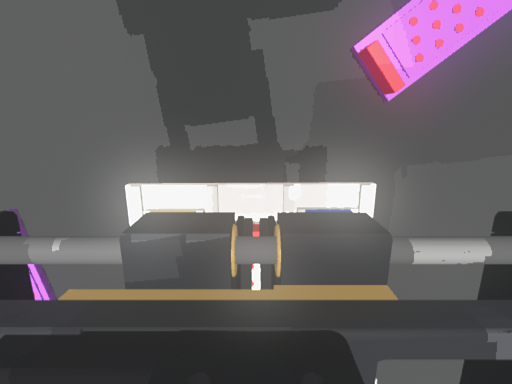

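The wrist view shows the shut fingers at (257,245), lined up with the red tab at (256,230) and with the blue and yellow lanes either side. I'll descend behind the tab and approach it.

>>> arm_command --increments '[{"slide": [0, 4, -0.4]}, {"slide": [0, 8, -0.4]}, {"slide": [0, 10.2, -0.4]}, {"slide": [0, 10.2, -0.4]}, {"slide": [0, 10.2, -0.4]}, {"slide": [1.5, 10.2, -0.4]}, {"slide": [2.5, 10.2, -0.4]}, {"slide": [2.5, 10.2, -0.4]}]'

```text
schema error: expected keys slide, angular
```

>>> arm_command --increments '[{"slide": [0, 4, -0.4], "angular": [0, 0, 0]}, {"slide": [0, 8, -0.4], "angular": [0, 0, 0]}, {"slide": [0, 10.2, -0.4], "angular": [0, 0, 0]}, {"slide": [0, 10.2, -0.4], "angular": [0, 0, 0]}, {"slide": [0, 10.2, -0.4], "angular": [0, 0, 0]}, {"slide": [1.5, 10.2, -0.4], "angular": [0, 0, 0]}, {"slide": [2.5, 10.2, -0.4], "angular": [0, 0, 0]}, {"slide": [2.5, 10.2, -0.4], "angular": [0, 0, 0]}]'

```text
time_s: 2.38
eef_pos: [0.4618, 0.1003, 0.0288]
orientation: [[0.992, 0.009, 0.129], [-0.129, -0.0, 0.992], [0.009, -1.0, 0.001]]
force: [-0.3, -0.4, -0.1]
width: 0.0005
```

>>> arm_command --increments '[{"slide": [1, 0.1, -0.1], "angular": [0, 0, 0]}, {"slide": [2, 0.1, -0.1], "angular": [0, 0, 0]}, {"slide": [3, 0.1, -0.1], "angular": [0, 0, 0]}, {"slide": [4, 0.1, -0.1], "angular": [0, 0, 0]}, {"slide": [5, 0.1, -0.1], "angular": [0, 0, 0]}, {"slide": [6, 0.1, -0.1], "angular": [0, 0, 0]}, {"slide": [7, 0.1, -0.1], "angular": [0, 0, 0]}, {"slide": [8, 0.1, -0.1], "angular": [0, 0, 0]}]'

```text
time_s: 3.05
eef_pos: [0.5367, 0.0884, 0.0255]
orientation: [[0.991, -0.0, 0.13], [-0.13, -0.0, 0.991], [-0.0, -1.0, -0.0]]
force: [-0.2, -0.7, -0.2]
width: 0.0
```

```bash
cat > m.py <<'E'
from h import *
import sys
np.set_printoptions(precision=4,suppress=True)
O=np.array([.6522,.0738]);B=np.array([[.9914,.1305],[-.1305,.9914]])
s=status.get_obs(); T=np.array(s["eef_pos"]); print(s["time_s"],T,"local",(T[:2]-O)@B,s["force"])
for c in ["top","scene"]:
    im,d=cams.get_image(c); cv2.imwrite(f"pics/{c}_{sys.argv[1]}.png",im)
    H,S,V=cv2.split(cv2.cvtColor(im,cv2.COLOR_BGR2HSV))
    for n,m in dict(red=((H<8)|(H>172)),blue=(H>100)&(H<125),yellow=(H>20)&(H<35)).items():
        m=m&(S>120)&(V>60); k,L,st,ce=cv2.connectedComponentsWithStats(m.astype(np.uint8))
        for i in range(1,k):
            if st[i,4]<15: continue
            p=cloud(c,d,L==i); q=p[p[:,2]>.04]
            if len(q)<8: continue
            l=(q[:,:2]-O)@B
            if -.25<l[:,0].mean()<0 and abs(l[:,1].mean())<.12: print(c,n,st[i,4],l.mean(0),l.min(0),l.max(0),"z",np.percentile(q[:,2],90))
E
python3 m.py a
```

```text
3.05 [0.5367 0.0884 0.0255] local [-0.1164 -0.0006] [-0.1768 -0.6513 -0.1776]
scene red 221 [-0.1655  0.0012] [-0.1738 -0.0257] [-0.1115  0.0864] z 0.04602305149748509
scene blue 224 [-0.1822  0.0849] [-0.1897  0.0592] [-0.1772  0.1071] z 0.04569290963486389
```

```bash
python3 -c "
import cv2
a=cv2.imread('pics/scene_a.png')[90:300,120:400];b=cv2.imread('pics/top_a.png')[80:290,150:330]
cv2.imwrite('pics/v3.png',cv2.hconcat([cv2.resize(a,(560,420)),cv2.resize(b,(240,280)) if 0 else cv2.resize(b,(240,420))]))"
```

```text
(no output)
```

View pics/v3.png

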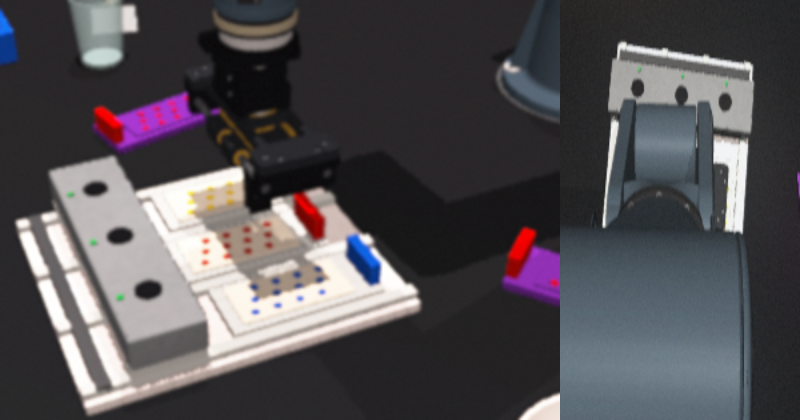

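```bash
python3 - <<'E'
from h import *
np.set_printoptions(precision=4,suppress=True)
s=status.get_obs(); print(s["time_s"],s["eef_pos"],s["joint_pos"],s["width"])
P=cams.camera_params("scene");K=np.array(P["intrinsics"]);R=np.array(P["attitude"]);t=np.array(P["xyz"])
T=np.array(s["eef_pos"])
for q in [T,T+[0,0,.07],T+[0,0,.1]]:
    c=(q-t)@R; print("proj",(K@c/c[2])[:2],c[2])
im,d=cams.get_image("scene"); cv2.imwrite("pics/scene_b.png",im)
for u,v in [(251,192),(265,180),(285,170),(245,205),(240,215),(274,197)]: print((u,v),im[v,u],back("scene",[[u,v]],[d[v,u]]))
im,d=cams.get_image("wrist"); cv2.imwrite("pics/w2.png",im)
E
```

```text
3.15 [0.5386 0.0882 0.0257] [-0.0425  0.668   1.7629 -0.0001  0.7075 -1.4822] 8.316220245142375e-05
proj [249.7414 207.2779] 0.964251779537271
proj [249.2168 177.6082] 0.9250005564786223
proj [248.978  164.1076] 0.9081786037392015
(251, 192) [14 13 13] [[0.5391 0.0948 0.0667]]
(265, 180) [14 12 12] [[0.5557 0.1711 0.1435]]
(285, 170) [20 18 18] [[0.5236 0.1834 0.1594]]
(245, 205) [104 118 158] [[0.5402 0.0722 0.0219]]
(240, 215) [126 142 162] [[0.5642 0.0941 0.021 ]]
(274, 197) [  0   5 153] [[0.4919 0.1034 0.0423]]
```

View pics/w2.png

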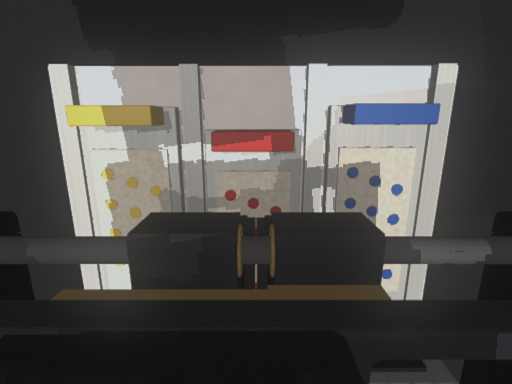

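The wrist view shows the red tab at (252,141), untouched, and the fingers already ahead of it. They passed over it even though the reported TCP z is 0.026. I'll measure where the fingertips really are.

```bash
python3 - <<'E'
from h import *
np.set_printoptions(precision=4,suppress=True)
im,d=cams.get_image("scene"); T=np.array(status.get_obs()["eef_pos"])
cv2.imwrite("pics/v5.png",cv2.resize(im[150:240,200:320],None,fx=6,fy=6,interpolation=cv2.INTER_NEAREST))
m=np.zeros(d.shape,bool); m[150:230,215:300]=True
m&=im.max(2)<45
p=cloud("scene",d,m); q=p[(np.abs(p[:,:2]-T[:2]).max(1)<.03)&(p[:,2]>.028)]
print(len(q),q.min(0),q.max(0)); print(q[np.argsort(q[:,2])[:12]])
E
```

```text
254 [0.5195 0.0662 0.0606] [0.5647 0.1185 0.1735]
[[0.5349 0.0952 0.0606]
 [0.529  0.0965 0.0616]
 [0.5438 0.0952 0.0617]
 [0.5457 0.0946 0.062 ]
 [0.5393 0.0951 0.0623]
 [0.5312 0.0966 0.0625]
 [0.5413 0.0948 0.0628]
 [0.5282 0.0952 0.0629]
 [0.5432 0.0942 0.0632]
 [0.5447 0.0816 0.0633]
 [0.5335 0.0967 0.0634]
 [0.5386 0.0976 0.0635]]
```

View pics/v5.png

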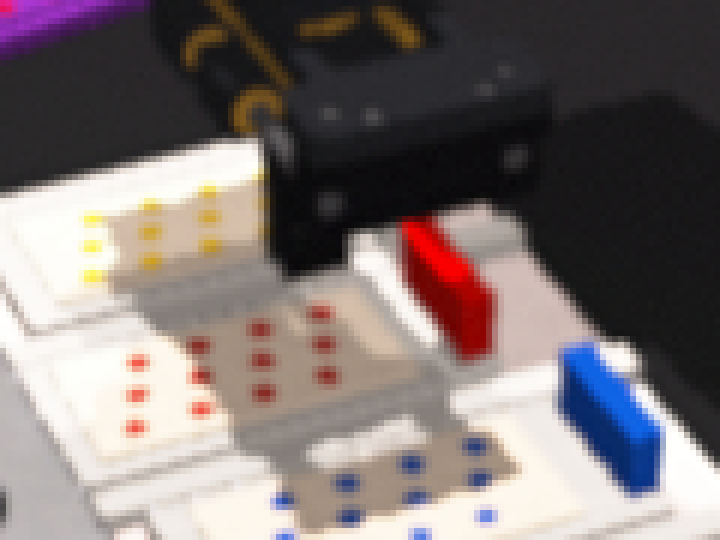

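The picture shows the fingertips at zoomed (310,272), depth z ≈ 0.060. That is about 35 mm higher than the reported TCP, so nothing was touched. I'll raise, go back behind the tab, and lower using the measured tip height.

>>> arm_command --increments '[{"slide": [0, -2, 0], "angular": [0, 0, 0]}, {"slide": [-2, -2.5, 0], "angular": [0, 0, 0]}, {"slide": [-6, -2.5, 0], "angular": [0, 0, 0]}, {"slide": [-9.5, -2.5, 0], "angular": [0, 0, 0]}, {"slide": [-9.5, -2.5, 0], "angular": [0, 0, 0]}, {"slide": [-9.5, -2.5, 0], "angular": [0, 0, 0]}, {"slide": [-9.5, 0, 0], "angular": [0, 0, 0]}, {"slide": [-9.5, 0, 0], "angular": [0, 0, 0]}]'

```text
time_s: 3.97
eef_pos: [0.4414, 0.1009, 0.0239]
orientation: [[0.991, -0.002, 0.13], [-0.13, -0.0, 0.991], [-0.002, -1.0, -0.0]]
force: [-0.6, 0.6, 0.2]
width: 0.0008
```

```bash
cat > tip.py <<'E'
from h import *
import sys
np.set_printoptions(precision=4,suppress=True)
O=np.array([.6522,.0738]);B=np.array([[.9914,.1305],[-.1305,.9914]])
T=np.array(status.get_obs()["eef_pos"]); im,d=cams.get_image("scene"); cv2.imwrite(f"pics/scene_{sys.argv[1]}.png",im)
p=cloud("scene",d,(im.max(2)<45)); l=np.c_[(p[:,:2]-T[:2])@B,p[:,2]]
print("tcp",T,"local",(T[:2]-O)@B)
f=l[(abs(l[:,0])<.02)&(abs(l[:,1])<.025)&(l[:,2]>.012)&(l[:,2]<.15)]
print("finger",len(f),f.min(0),f.max(0)); print(np.sort(f[:,2])[:8])
b=l[(abs(l[:,0])<.06)&(abs(l[:,1])>.04)&(abs(l[:,1])<.11)&(l[:,2]>.05)&(l[:,2]<.3)]
print("body",len(b),b.min(0),b.max(0),np.sort(b[:,2])[:6])
E
python3 tip.py c
```

```text
tcp [0.4414 0.1009 0.0239] local [-0.2125 -0.0006]
finger 227 [-0.0103 -0.0132  0.0578] [0.0137 0.0173 0.1104]
[0.0578 0.0578 0.0581 0.0582 0.0585 0.0588 0.059  0.0594]
body 1442 [-0.037  -0.0963  0.1268] [0.0396 0.0978 0.2984] [0.1268 0.1272 0.1274 0.1277 0.1278 0.1278]
```

The body's lower edge is 69 mm above the tips, as specified, so the reported z is biased by about −34 mm. I'll lower 3.1 cm to put the tips at about 27 mm.

>>> arm_command --increments '[{"slide": [0, 1.5, 0], "angular": [0, 0, 0]}, {"slide": [0, 3.1, 0], "angular": [0, 0, 0]}, {"slide": [0, 3.1, 0], "angular": [0, 0, 0]}, {"slide": [0, 3.1, 0], "angular": [0, 0, 0]}]'

```text
time_s: 4.35
eef_pos: [0.4418, 0.1009, -0.0053]
orientation: [[0.991, -0.001, 0.13], [-0.13, 0.0, 0.991], [-0.001, -1.0, -0.0]]
force: [0.2, -0.3, 0.3]
width: 0.0005
```

```bash
python3 tip.py d; python3 m.py d
```

```text
tcp [ 0.4418  0.1009 -0.0053] local [-0.2121 -0.0006]
finger 389 [-0.0191 -0.0132  0.0294] [0.0198 0.0247 0.1498]
[0.0294 0.0294 0.0305 0.0309 0.0311 0.0311 0.0312 0.0316]
body 1363 [-0.0356 -0.0955  0.0975] [0.0395 0.0964 0.2949] [0.0975 0.0978 0.0979 0.0985 0.0987 0.0987]
4.4 [ 0.4421  0.1009 -0.0048] local [-0.2118 -0.0005] [ 0.0614 -0.0996 -0.2997]
scene red 223 [-0.1671 -0.0005] [-0.1738 -0.0285] [-0.1612  0.0242] z 0.045966050303429706
scene blue 240 [-0.1825  0.0862] [-0.1898  0.0598] [-0.177   0.1072] z 0.045817032420432745
scene yellow 186 [-0.1814 -0.0854] [-0.1885 -0.1153] [-0.1764 -0.0599] z 0.04608602337862847
```

>>> arm_command --increments '[{"slide": [1.5, 0.2, 0], "angular": [0, 0, 0]}, {"slide": [2.5, 0.2, 0], "angular": [0, 0, 0]}, {"slide": [3.3, 0.2, 0], "angular": [0, 0, 0]}, {"slide": [4.1, 0.2, 0], "angular": [0, 0, 0]}, {"slide": [4.9, 0.2, 0], "angular": [0, 0, 0]}, {"slide": [5.7, 0.2, 0], "angular": [0, 0, 0]}, {"slide": [6.5, 0.2, 0], "angular": [0, 0, 0]}, {"slide": [7.3, 0.2, 0], "angular": [0, 0, 0]}]'

```text
time_s: 5.17
eef_pos: [0.5143, 0.0914, -0.0073]
orientation: [[0.991, -0.001, 0.13], [-0.13, 0.0, 0.991], [-0.001, -1.0, -0.0]]
force: [-2.3, 0.6, 2.2]
width: 0.0005
```

```bash
python3 m.py e
```

```text
5.1667 [ 0.5143  0.0914 -0.0073] local [-0.139  -0.0005] [-2.344   0.587   2.1713]
scene red 229 [-0.1175  0.0004] [-0.1268 -0.0269] [-0.1117  0.0216] z 0.045691673931582764
scene blue 224 [-0.1821  0.0853] [-0.1893  0.0573] [-0.1768  0.1087] z 0.04577108906584946
```

The carrier is moving with about 2 N, level and straight. I'll continue.

>>> arm_command --increments '[{"slide": [0.8, 0, 0], "angular": [0, 0, 0]}, {"slide": [1.4, 0, 0], "angular": [0, 0, 0]}, {"slide": [2.0, 0, 0], "angular": [0, 0, 0]}, {"slide": [2.6, 0, 0], "angular": [0, 0, 0]}, {"slide": [3.1, 0, 0], "angular": [0, 0, 0]}, {"slide": [3.6, 0, 0], "angular": [0, 0, 0]}, {"slide": [4.0, 0, 0], "angular": [0, 0, 0]}, {"slide": [4.2, 0, 0], "angular": [0, 0, 0]}]'

```text
time_s: 5.93
eef_pos: [0.5565, 0.0859, -0.0073]
orientation: [[0.991, 0.001, 0.13], [-0.13, -0.0, 0.991], [0.001, -1.0, 0.0]]
force: [-0.6, -0.4, -0.0]
width: 0.0002
```

```bash
python3 m.py f
```

```text
5.9333 [ 0.5565  0.0859 -0.0073] local [-0.0965 -0.0005] [-0.5844 -0.4474 -0.0284]
scene red 226 [-0.0776  0.003 ] [-0.0863 -0.025 ] [-0.0591  0.0846] z 0.046035457020243385
scene blue 237 [-0.183   0.0846] [-0.1904  0.0592] [-0.1776  0.1075] z 0.04593573079344195
scene yellow 54 [-0.1655 -0.0486] [-0.1888 -0.1119] [-0.1182  0.0678] z 0.13997255261296374
```

>>> arm_command --increments '[{"slide": [0.2, 0, 0], "angular": [0, 0, 0]}, {"slide": [0.4, 0, 0], "angular": [0, 0, 0]}, {"slide": [0.6, 0, 0], "angular": [0, 0, 0]}, {"slide": [0.7, 0, 0], "angular": [0, 0, 0]}, {"slide": [0.7, 0, 0], "angular": [0, 0, 0]}]'

```text
time_s: 6.45
eef_pos: [0.5631, 0.085, -0.0073]
orientation: [[0.991, 0.001, 0.13], [-0.13, -0.0, 0.991], [0.001, -1.0, 0.0]]
force: [-0.0, 0.4, 0.4]
width: 0.0004
```

```bash
python3 m.py g
```

```text
6.45 [ 0.5631  0.085  -0.0073] local [-0.0898 -0.0005] [-0.0082  0.4008  0.4152]
scene red 222 [-0.0707  0.0035] [-0.0791 -0.0283] [-0.0521  0.0829] z 0.046123607647094646
scene blue 235 [-0.1829  0.0852] [-0.1903  0.0597] [-0.1771  0.1071] z 0.04581256115558422
scene yellow 96 [-0.1741 -0.0712] [-0.1896 -0.113 ] [-0.1128  0.0701] z 0.13909364413781045
```

>>> arm_command --increments '[{"slide": [0.1, 0, 0], "angular": [0, 0, 0]}, {"slide": [0.2, 0, 0], "angular": [0, 0, 0]}, {"slide": [0.3, 0, 0], "angular": [0, 0, 0]}, {"slide": [0.3, 0, 0], "angular": [0, 0, 0]}]'

```text
time_s: 6.88
eef_pos: [0.5653, 0.0847, -0.0074]
orientation: [[0.991, -0.0, 0.13], [-0.13, 0.0, 0.991], [-0.0, -1.0, -0.0]]
force: [-1.8, -0.4, 1.5]
width: 0.0008
```

>>> arm_command --increments '[{"slide": [0.1, 0, 0], "angular": [0, 0, 0]}, {"slide": [0.2, 0, 0], "angular": [0, 0, 0]}, {"slide": [0.2, 0, 0], "angular": [0, 0, 0]}]'

```text
time_s: 7.13
eef_pos: [0.5652, 0.0847, -0.0075]
orientation: [[0.991, -0.005, 0.13], [-0.13, 0.0, 0.992], [-0.005, -1.0, -0.0]]
force: [-5.8, 0.7, 4.5]
width: 0.0004
```

The tool stopped advancing and the force is rising, so the carrier is against the stop. I'll back off and rise.

>>> arm_command --increments '[{"slide": [-1, 0, 0], "angular": [0, 0, 0]}, {"slide": [-4, 0, 0], "angular": [0, 0, 0]}, {"slide": [-4, -2, 0], "angular": [0, 0, 0]}, {"slide": [-5, -6, 0], "angular": [0, 0, 0]}, {"slide": [-7, -10, 0], "angular": [0, 0, 0]}, {"slide": [-8, -14, 0], "angular": [0, 0, 0]}, {"slide": [-8, -14, 0], "angular": [0, 0, 0]}, {"slide": [-8, -14, 0], "angular": [0, 0, 0]}]'

```text
time_s: 7.8
eef_pos: [0.4913, 0.0949, 0.1357]
orientation: [[0.991, 0.01, 0.13], [-0.13, -0.0, 0.992], [0.01, -1.0, 0.001]]
force: [0.3, -0.7, -0.6]
width: 0.0005
```

```bash
python3 m.py h; python3 -c "
import cv2
cv2.imwrite('pics/v6.png',cv2.resize(cv2.imread('pics/scene_h.png')[110:290,120:340],None,fx=3,fy=3))"
```

```text
7.8 [0.4913 0.0949 0.1357] local [-0.1623 -0.0001] [ 0.3204 -0.679  -0.6247]
top blue 65 [-0.1851  0.076 ] [-0.2214  0.0364] [-0.1793  0.0952] z 0.0458937096283621
top yellow 41 [-0.1855 -0.0962] [-0.2305 -0.1084] [-0.18   -0.0611] z 0.04660585779820836
scene red 192 [-0.0687  0.0006] [-0.0761 -0.0252] [-0.0635  0.0234] z 0.046409743347609334
scene blue 340 [-0.1329 -0.0128] [-0.1341 -0.0159] [-0.1321 -0.011 ] z 0.41352200182565807
scene blue 229 [-0.1822  0.0856] [-0.1898  0.0608] [-0.1771  0.1081] z 0.04573896480742841
scene yellow 183 [-0.1815 -0.0858] [-0.1891 -0.1129] [-0.176 -0.061] z 0.04576372210312307
```

View pics/v6.png

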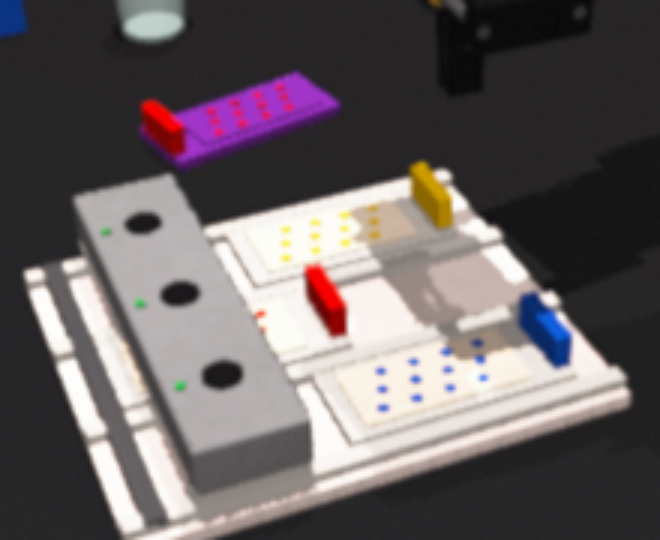

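The picture shows the red tab upright at (326,300) with its carrier under the head. Blue at (545,330) and yellow at (430,195) have not moved, and the gripper is clear. Measured tab x is −0.069, so the carrier is home.

```bash
python3 -c "
from workcell import ticket; print(ticket.close_job())"
```

```text
the job is handed in; nothing more can be done
None
```

I pushed the red-tabbed carrier, which was in the middle lane, under the scanner head until it reached the stop. I then backed the gripper clear and handed the job in at about 8 s.

**Last checks:**
- **Red carrier:** its tab is at x ≈ −0.069 m in the reader frame (target −0.069), upright, with its top at the same height as before. At the end the tool stopped advancing and the push force rose to about 6 N.
- **Blue and yellow carriers:** both are within about 1 mm of where they started in the scene camera. The top camera saw them only partly, behind the arm, so its readings there could not confirm this.
- **Gripper:** raised and clear, touching nothing.

**What went wrong on the way:** the reported tool height is about 34 mm too low. My first push therefore passed over the red tab without touching anything. I measured the fingertip height from the scene camera's depth image, corrected for it, and the second push worked.

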